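# Tip the brass spacers out of the purple parts case

### The job

On the electronics bench, swing the clear lid of the purple parts case all the way back, past its detent, so that it stays open by itself; only then tip the case right over by the steel bar at its side so that both brass spacers fall into the blue tray. Leave the case tipped over with its lid back, and leave the orange case closed and level.

Things in the scene. Friction and masses are not known exactly. Their poses are not given: they have to be found in the camera images.
- purple_stand: Fixed grey stand with the purple tipping case. Origin on the table below the middle of the case's pivot axis (parallel to y, at x 0, z 100 mm); z up, +x from pouring lip to rear, away from the tray. Level case: x -25 (sloping lip) to 70, y -35 to 35, z 100 to 145 mm, walls 3. Base plate x -45 to 85, y -55 to 55, 12 thick; uprights at x 0, y -42 and 42, up to z 108.
- purple_lid (a joint): Angle of the see-through lid on the case, rad: 0 closed, 2.3 back at its stop. 95 x 70 x 3 mm. Hinge axis parallel to the stand's y at x 70, z 145.5 mm (case level); the front edge swings up and back to +x. Weak over-centre spring: let go below 1.65 it swings shut, beyond it snaps to 2.3 and stays, even when the case is tipped. Takes about 1 N at the bar.
- purple_lid_bar (a point): Middle of the black bar ahead of the lid's front edge: round, 8 mm thick, 56 mm free between two thin wires, parallel to the stand's y, 125 mm from the hinge along the lid and 25 mm above it (closed: x -55, y 0, z 170.5 mm in the stand's frame). Pinch it from above, fingers closing along the stand's x; it turns between the pads as it is led round. 30 mm to the lid's edge.
- purple_case (a joint): Tilt of the purple case on its stand, rad: 0 level, 1.85 right over at its stop. It turns about the pivot axis, the rear rising and coming over towards the stand's -x, where the tray is. About 0.45 kg with lid and spacers; 3 to 4 N at the side bar lift it; past about 1.2 rad, lid back, its own weight carries it to the stop and keeps it there.
- purple_tip_bar (a point): Grip point on the steel side bar of the purple case: round, 10 mm thick, parallel to the stand's y, standing out from y 35 to 125 mm. Point at y 95, 60 mm behind (+x) and 30 mm above the pivot axis when level (z 130). Pinch it from above, fingers closing along the stand's x; it turns between the pads. Keep the gripper clear of the opened lid (y -35 to 35).
- tray: Fixed blue open tray, 150 (x) x 180 (y) x 32 mm high, walls 4 mm, in front of the purple case's pouring lip. Origin: centre of the underside, x and y along its sides, z up.
- spacer_a: Brass round spacer, 11 mm in diameter, 28 mm long, 22 g, lying in the purple case. Origin at the middle of its underside as first laid, x along its length.
- spacer_b: Second brass spacer, the same as the first.
- orange_lid (a joint): Lid angle of the orange case, a twin of the purple one on its own stand: 0 closed. To be left closed.
- orange_case (a joint): Tilt of the orange case: 0 level. To be left level.

How it is judged:
By the outcome, as a careful person would: the job done as asked, in the order asked, and still so for the second after the job is handed in, with the robot touching nothing.
It also fails if it takes over 58 s, if anything falls off the work surface, if the arm or the gripper's body presses on something with over 40 N, if the wrist force passes 120 N, or if a joint passes its speed limit or range.

### The arm

A 7-joint arm with a two-finger parallel gripper is mounted at the origin on the work surface. World frame = base frame: x ahead of the robot, y to its left, z up, the work surface at z = 0. Lengths are in m, angles in rad, forces in N, time in s.
With the tool pointing down it reaches from about 0.35 to 0.9 m from the base axis. Payload 19.9 kg.
Tool frame: the origin (TCP) lies on the centre line of the jaws, within the pads' length; the fingertips stand 22 mm ahead of it and the grasp point (between the pads) lies 3 mm ahead of it (robot.tcp_to_tips is the distance from the TCP to the fingertips, in m); z points along the fingers, y is the line along which they close (so a half turn about z gives the same grasp; the last joint's range is limited). The gripper opens to 94 mm and grips with 3 to 60 N. Pads are 16 mm wide; open, the fingers measure 119 mm over their backs; the gripper's body (75 mm by 177 mm) begins 78 mm behind the grasp point.
Start: joints at [1.087, 0.417, -0.01, 1.614, 0.005, 1.111, -0.053], TCP at [0.268, -0.565, 0.227] pointing down, gripper open.
Joint ranges: [-2.81, 2.81], [-0.39, 2.02], [-1.27, 1.25], [0.06, 2.57], [-1.19, 4.33], [0.19, 2], [-2.82, 2.82]. Speed limits (rad/s): [1.89, 1.89, 2.39, 2.39, 3.01, 3.01, 3.01].

### API

Orientations are given as a 3x3 rotation matrix whose columns are the frame's x, y, z axes.
In Python, from rig import robot, grab_frame, camera_info, recognise, cut_out, tip_of, readout gives the robot as it stands. Calls block until the motion is done:
- robot.move_ptp(position, orientation): joint-space move of the TCP to a pose.
- robot.move_linear(position, velocity=0.15, frame=None, threshold=None): straight line of the TCP; frame=None keeps the orientation; velocity is the mean speed in m/s. With threshold (N) it stops when the force on the tool has changed by that much, and returns True; else False.
- robot.goto_joints(angles): joint-space move.
- robot.gripper_to(opening): finger opening in m; the grip force is fixed at half the most; returns when the fingers have stopped.
- robot.pause(seconds).
- robot.ik(position, orientation): joint angles nearest the present ones, or None.
- grab_frame(name): name is "side" or "top"; returns (picture, depth): 420x560x3 uint8, red, green, blue; 420x560 float32, m along the optical axis (not along the pixel's ray), 0 where there is no reading.
- camera_info(name): a dict with "fx", "fy", "cx", "cy" (pixels), "rvec" (rotation vector, rad) and "tvec" (3), from world to camera coordinates, as OpenCV has them. Camera axes: x right, y down, z forward; pixel columns grow to the right and rows downward; lengths in m; the calibration is good to about 2 mm. A picture is of the moment at which its call begins. camera_info takes no time and is no camera call.
A pose or a line that the arm cannot do raises robot.PlanningError and nothing moves.
- robot.sign_off(): hands the job in; it is judged then, once.
Trained networks look in the newest picture that a camera, given by its name, has taken for a name from the list of things; names that differ only in an ending like _2 or _b are one class to them, and where a whole thing is asked for, a point or a joint stands for the part that bears it (a point fixed in the world has none). Each returns a list of dicts, best first, with "p" (0 to 1); they miss things now and then, are a little off and sometimes report something else, mostly with a low value. They report only what shows in the picture. A call takes as long as a camera call.
- recognise(camera, query): "pixel" ([row, column] in pixels, amid what is visible of it).
- cut_out(camera, query): "pixels" (420x560 bool, what is visible of it) and "pixel" ([row, column] in pixels, amid what is visible of it).
- tip_of(camera, query): "pixel" ([row, column] in pixels: a listed point, or the origin of a listed thing).
Readings, each from a call of its own:
- readout.get_time(): time.
- readout.get_qpos(): joint angles.
- readout.get_joint_vel(): joint speeds.
- readout.get_effort(): joint torques, N m.
- readout.get_ee_pos(): TCP position.
- readout.get_tool_rot(): TCP orientation.
- readout.get_force(): force on the tool from outside, world axes, zero at the start.
- readout.get_moment(): the same for the moment, N m.
- readout.get_opening(): finger opening in m.
- readout.get_grasp_force(): force on a finger pad.
Only numpy, scipy, OpenCV 4.12 (cv2) and the standard library are available. Lean on these libraries where they do the work, as an engineer would, in place of code of your own. Each camera call takes 0.05 s, during which the arm holds its last target. There are 200 camera calls.

## Working session

There is one attempt and no reset: what is moved stays moved. The work goes in short steps, each a Python script; the robot and the scene stay as the last script left them, time stands still between calls to the robot, and variables do not carry over. Pictures are saved under pics/ and viewed, at most 10 in all, crops included, and the job is handed in when it is done.

```bash
mkdir -p pics
cat > h.py <<'E'
import numpy as np, cv2
from rig import robot, grab_frame, camera_info, recognise, cut_out, tip_of, readout
def cam(n):
    c=camera_info(n);R=cv2.Rodrigues(np.array(c["rvec"],float))[0];return c,R,np.array(c["tvec"],float).ravel()
def pts(n,depth,rc):
    c,R,t=cam(n);rc=np.atleast_2d(rc);r=rc[:,0];k=rc[:,1]
    d=depth[np.round(r).astype(int),np.round(k).astype(int)]
    P=np.c_[(k-c["cx"])/c["fx"]*d,(r-c["cy"])/c["fy"]*d,d]
    return (P-t)@R
def proj(n,X):
    c,R,t=cam(n);p=np.atleast_2d(X)@R.T+t
    return np.c_[p[:,1]/p[:,2]*c["fy"]+c["cy"],p[:,0]/p[:,2]*c["fx"]+c["cx"]]
def atz(n,rc,z):
    c,R,t=cam(n);d=R.T@np.array([(rc[1]-c["cx"])/c["fx"],(rc[0]-c["cy"])/c["fy"],1]);o=-R.T@t
    return o+d*(z-o[2])/d[2]
def tri(a,b):
    A=[];B=[]
    for n,rc in (a,b):
        c,R,t=cam(n);d=R.T@np.array([(rc[1]-c["cx"])/c["fx"],(rc[0]-c["cy"])/c["fy"],1]);d/=np.linalg.norm(d)
        M=np.eye(3)-np.outer(d,d);A.append(M);B.append(M@(-R.T@t))
    return np.linalg.lstsq(np.vstack(A),np.hstack(B),rcond=None)[0]
E
python3 - <<'E'
from h import *
np.set_printoptions(precision=3,suppress=True)
ims={}
for n in("top","side"):
    im,d=grab_frame(n);ims[n]=d
    cv2.imwrite(f"pics/{n}0.png",im[...,::-1]); np.save(n+"0.npy",d)
    for q in("purple_stand","purple_lid_bar","purple_tip_bar","tray","spacer_a"):
        for r in tip_of(n,q)[:2]: print(n,q,np.array(r["pixel"]),round(r["p"],2))
    for q in("purple_stand","purple_case","purple_lid_bar","purple_tip_bar"):
        for r in cut_out(n,q)[:1]:
            m=r["pixels"]; rc=np.argwhere(m); P=pts(n,d,rc);P=P[d[rc[:,0],rc[:,1]]>0]
            np.save(f"m_{n}_{q}.npy",m)
            print(" mask",n,q,round(r["p"],2),len(rc),np.median(P,0),np.percentile(P,3,0),np.percentile(P,97,0))
print(readout.get_time())
E
```

```text
top purple_stand [217.2 379.1] 0.87
top purple_lid_bar [240.2 389.2] 0.64
top purple_tip_bar [193.1 346.9] 0.91
top tray [258.1 382.7] 0.84
 mask top purple_stand 0.81 2249 [ 0.496 -0.251  0.146] [ 0.432 -0.309  0.006] [ 0.555 -0.21   0.173]
 mask top purple_case 0.94 1429 [ 0.51  -0.26   0.149] [ 0.431 -0.301  0.106] [ 0.555 -0.179  0.174]
 mask top purple_lid_bar 0.97 1184 [ 0.503 -0.268  0.15 ] [ 0.429 -0.301  0.143] [ 0.554 -0.234  0.176]
 mask top purple_tip_bar 0.7 1234 [ 0.513 -0.261  0.149] [ 0.46  -0.3    0.119] [ 0.554 -0.198  0.157]
side purple_stand [175.7 281.1] 0.77
side purple_lid_bar [129.3 303.7] 0.69
side purple_tip_bar [162.5 258.6] 0.73
side tray [178.9 316. ] 0.96
 mask side purple_stand 0.67 1941 [ 0.507 -0.239  0.084] [ 0.44  -0.308  0.008] [ 0.559 -0.207  0.154]
 mask side purple_case 0.69 963 [ 0.511 -0.238  0.146] [ 0.431 -0.465  0.001] [ 0.577 -0.171  0.172]
 mask side purple_lid_bar 0.73 506 [ 0.5   -0.264  0.15 ] [ 0.428 -0.305  0.145] [ 0.552 -0.23   0.175]
 mask side purple_tip_bar 0.83 803 [ 0.508 -0.236  0.148] [ 0.432 -0.295  0.109] [ 0.55  -0.196  0.171]
1.0
```

View pics/top0.png

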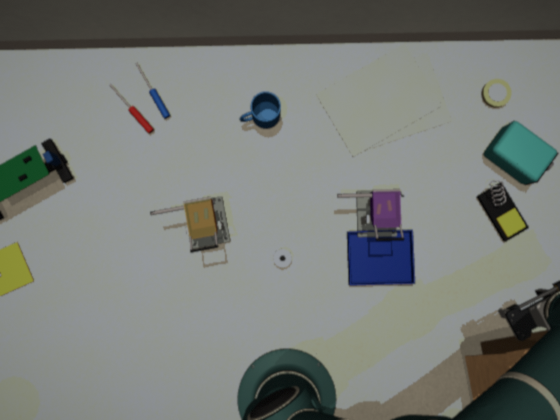

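View pics/side0.png

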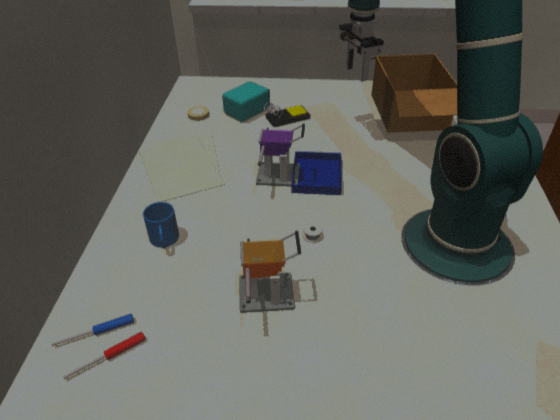

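Run:
```python
from h import *
np.set_printoptions(precision=4,suppress=True)
px={"top":dict(l=(240.2,389.2),t=(193.1,346.9),s=(217.2,379.1)),"side":dict(l=(129.3,303.7),t=(162.5,258.6),s=(175.7,281.1))}
for k in "lts": print(k,tri(("top",px["top"][k]),("side",px["side"][k])))
print(atz("top",px["top"]["l"],.1705),atz("top",px["top"]["t"],.13),atz("top",px["top"]["s"],0),atz("top",(258.1,382.7),0))
for n in("top","side"):
  c,R,t=cam(n);print(n,"cam pos",-R.T@t,"fwd",R[2])
  d=np.load(n+"0.npy")
  g=np.argwhere(d>0);P=pts(n,d,g)
  m=(P[:,2]>.1465)&(P[:,2]<.153)&(abs(P[:,0]-.5)<.09)&(abs(P[:,1]+.265)<.07)
  r=cv2.minAreaRect(P[m][:,:2].astype(np.float32)*1000);print("lid rect",m.sum(),r)
  m=(P[:,2]>.165)&(P[:,2]<.182)&(abs(P[:,0]-.5)<.12)&(abs(P[:,1]+.265)<.1)
  r=cv2.minAreaRect(P[m][:,:2].astype(np.float32)*1000);print("bar rect",m.sum(),r,P[m].mean(0))
```

```text
l [ 0.4254 -0.2656  0.173 ]
t [ 0.5509 -0.1725  0.1142]
s [ 0.4941 -0.2804 -0.0123]
[ 0.4258 -0.2661  0.1705] [ 0.5507 -0.1701  0.13  ] [ 0.4933 -0.2779  0.    ] [ 0.3779 -0.2838  0.    ]
top cam pos [0.4108 0.0298 1.502 ] fwd [ 0.0622 -0.0137 -0.998 ]
lid rect 811 ((508.2336730957031, -271.15057373046875), (77.90050506591797, 97.58715057373047), 88.4905776977539)
bar rect 111 ((436.23004150390625, -266.8033752441406), (68.86193084716797, 20.234642028808594), 88.68942260742188) [ 0.4309 -0.2665  0.1739]
side cam pos [0.3844 0.953  0.9261] fwd [ 0.0892 -0.7444 -0.6617]
lid rect 421 ((506.72528076171875, -269.9519958496094), (84.72024536132812, 99.82296752929688), 89.15138244628906)
bar rect 47 ((430.73388671875, -263.30596923828125), (70.2877426147461, 20.32907485961914), 82.628662109375) [ 0.4296 -0.2605  0.1734]
```

The purple case sits at about (217, 380) in the top view, with its lid bar over the tray at about (240, 389) and its tip bar running left to about (193, 347). The orange case is far to the left at about (215, 205). The stand's axes are nearly the world's, with a yaw of about -1.3°.

```bash
cat >> h.py <<'E'
YAW=np.radians(-1.3); c_,s_=np.cos(YAW),np.sin(YAW)
SX=np.array([c_,s_,0]);SY=np.array([-s_,c_,0])
ROT=np.c_[SY,SX,[0,0,-1]]
O=np.array([.4845,-.2665,0])
def W(x,y,z): return O+SX*x+SY*y+np.array([0,0,z])
def lidbar(th,off=0): 
    u=np.array([-np.cos(th),np.sin(th)]);n=np.array([np.sin(th),np.cos(th)])
    p=.125*u+.025*n; return .07+p[0],.1455+p[1]
def tipbar(a):
    f=np.arctan2(.03,.06)+a; r=np.hypot(.03,.06); return r*np.cos(f),.1+r*np.sin(f)
E
python3 - <<'E'
from h import *
np.set_printoptions(precision=3,suppress=True)
print(readout.get_tool_rot())
R2=ROT.copy();R2[:,:2]*=-1
for R in(ROT,R2):
  for th in(0,1.2,2.3):
    x,z=lidbar(th);print("lid",th,robot.ik(W(x,0,z+.005),R))
  for a in(0,.9,1.85):
    x,z=tipbar(a);print("tip",a,robot.ik(W(x,.105,z+.005),R))
E
```

```text
[[ 0.904  0.428 -0.   ]
 [ 0.428 -0.904  0.   ]
 [-0.    -0.    -1.   ]]
lid 0 [ 0.804  0.285 -0.363  1.951  0.125  0.927  0.356]
lid 1.2 [ 0.701  0.346 -0.367  1.622  0.131  1.197  0.283]
lid 2.3 [ 0.572  0.597 -0.351  1.363  0.207  1.218  0.183]
tip 0 [ 0.588  0.464 -0.448  1.822  0.248  0.911  0.006]
tip 0.9 [ 0.637  0.341 -0.459  1.903  0.184  0.939  0.069]
tip 1.85 [ 0.688  0.264 -0.46   2.047  0.153  0.863  0.119]
lid 0 [ 0.348  0.266  0.167  1.966 -0.055  0.914 -2.621]
lid 1.2 [ 0.299  0.325  0.146  1.637 -0.05   1.183 -2.708]
lid 2.3 [ 0.211  0.58   0.21   1.379 -0.123  1.196 -2.731]
tip 0 [-0.537  0.692  1.083  1.859 -0.712  1.04  -2.323]
tip 0.9 [-0.58   0.523  1.087  1.94  -0.548  1.013 -2.407]
tip 1.85 [-0.612  0.417  1.091  2.084 -0.472  0.912 -2.42 ]
```

Run:
```python
from h import *
np.set_printoptions(precision=4,suppress=True)
b=W(-.056,0,.1705)
robot.move_linear(readout.get_ee_pos()+[0,0,.1],velocity=.3)
robot.move_ptp(b+[0,0,.09],ROT)
robot.gripper_to(.034)
f0=np.array(readout.get_force());print("f0",f0)
print(robot.move_linear(b+[0,0,.005],velocity=.08,threshold=6), readout.get_ee_pos())
im,d=grab_frame("side");a=[cv2.resize(im[80:230,200:380],None,fx=4,fy=4)]
cv2.imwrite("pics/g1.png",a[0][...,::-1])
robot.gripper_to(.0)
print(readout.get_opening(),readout.get_grasp_force(),readout.get_force()-f0,readout.get_time(),readout.get_ee_pos())
```

```text
f0 [ 0.4451 -0.4154 -0.5468]
False [ 0.4287 -0.2654  0.1759]
0.00690967926335974 29.992629289627075 [ 2.1013  0.2333 -1.0801] 5.625 [ 0.4288 -0.2652  0.1755]
```

View pics/g1.png

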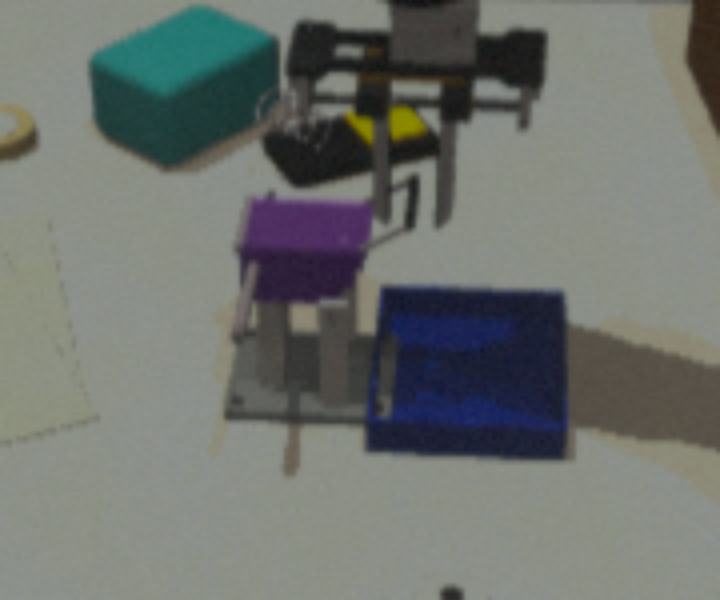

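The bar (side crop, about (413, 200)) stood between the open fingers and is now gripped. A small x force shows the grip is off by a millimetre or so, so I'll null it.

Run:
```python
from h import *
np.set_printoptions(precision=4,suppress=True)
f0=np.array([.445,-.415,-.547])
p=np.array(readout.get_ee_pos())
F=lambda: np.mean([np.array(readout.get_force()) for _ in range(5)],0)-f0
robot.pause(.2);print(F())
for k in(1,2,3):
    robot.move_linear(p+SX*.001*k,velocity=.02);robot.pause(.15);print(k,F(),readout.get_ee_pos())
print(readout.get_time())
```

```text
[ 3.5505 -0.0352 -1.7175]
1 [-4.7068  1.5067  4.1893] [ 0.4293 -0.2653  0.1755]
2 [-11.462    2.0185   8.3401] [ 0.4295 -0.2653  0.1753]
3 [-18.7648   2.0958  12.1213] [ 0.4295 -0.2654  0.1751]
7.025
```

```bash
cat >> h.py <<'E'
f0=np.array([.445,-.415,-.547])
def F(): return np.mean([np.array(readout.get_force()) for _ in range(5)],0)-f0
def arc(base,fun,ang,off,y=0,v=.06,k=7000.,cen=(.07,.1455)):
    x0,z0=fun(0)
    for a in ang:
        x,z=fun(a);r=np.array([x-cen[0],z-cen[1]]);r/=np.linalg.norm(r)
        p=base+SX*(x-x0+off*r[0])+np.array([0,0,z-z0+off*r[1]])
        robot.move_linear(p,velocity=v)
        f=F();fr=f@SX*r[0]+f[2]*r[1];ft=f@SX*r[1]-f[2]*r[0]
        off+=np.clip(.7*fr/k,-.0015,.0015)
        print(f"{a:.2f} fr {fr:.2f} ft {ft:.2f} off {off*1000:.2f} g {readout.get_opening()*1000:.1f}")
    return off,p
E
python3 - <<'E'
from h import *
p=np.array([.4288,-.2652,.1755])+SX*.00045
robot.move_linear(p,velocity=.02);robot.pause(.15);print(F())
print(arc(p,lidbar,np.arange(.08,.5,.08),0),readout.get_time())
E
```

```text
[-2.94677431  0.06940711  3.24427274]
0.08 fr 3.10 ft -0.11 off 0.31 g 6.8
0.16 fr 1.63 ft -0.89 off 0.47 g 7.0
0.24 fr -1.84 ft -1.82 off 0.29 g 7.0
0.32 fr 2.89 ft -1.69 off 0.58 g 6.9
0.40 fr 6.14 ft -1.04 off 1.19 g 7.0
0.48 fr 0.85 ft -1.05 off 1.28 g 6.7
(np.float64(0.001277387252707906), array([ 0.4539849 , -0.26577153,  0.23114431])) 9.3583
```

Run:
```python
from h import *
p=np.array([.4288,-.2652,.1755])+SX*.00045
print(arc(p,lidbar,np.arange(.56,2.25,.08),.00128),readout.get_time())
im,d=grab_frame("side");cv2.imwrite("pics/g2.png",cv2.resize(im[60:230,200:400],None,fx=4,fy=3.5)[...,::-1][:600])
```

```text
0.56 fr 3.47 ft -1.75 off 1.63 g 7.0
0.64 fr 3.54 ft -1.32 off 1.98 g 7.2
0.72 fr 5.86 ft -1.00 off 2.57 g 6.9
0.80 fr 1.39 ft -2.85 off 2.71 g 6.7
0.88 fr 4.20 ft -2.48 off 3.13 g 6.8
0.96 fr 4.34 ft -2.44 off 3.56 g 6.8
1.04 fr 3.99 ft -1.94 off 3.96 g 7.3
1.12 fr -0.13 ft -1.34 off 3.95 g 6.8
1.20 fr 2.56 ft -1.22 off 4.20 g 6.9
1.28 fr 0.12 ft -1.85 off 4.21 g 7.0
1.36 fr 2.94 ft -1.90 off 4.51 g 6.8
1.44 fr 2.23 ft -1.94 off 4.73 g 6.7
1.52 fr 0.12 ft -2.13 off 4.74 g 7.1
1.60 fr 0.43 ft -2.14 off 4.79 g 7.3
1.68 fr 0.86 ft -1.86 off 4.87 g 7.0
1.76 fr 0.89 ft -1.26 off 4.96 g 7.0
1.84 fr -1.14 ft -1.36 off 4.85 g 6.5
1.92 fr -2.01 ft -2.04 off 4.65 g 7.3
2.00 fr -1.68 ft -0.72 off 4.48 g 6.8
2.08 fr -1.10 ft -1.36 off 4.37 g 7.0
2.16 fr -4.29 ft -0.94 off 3.94 g 6.8
2.24 fr -5.62 ft -1.17 off 3.38 g 7.0
(np.float64(0.003376352774337829), array([ 0.65434642, -0.27031836,  0.23558009])) 16.5083
```

View pics/g2.png

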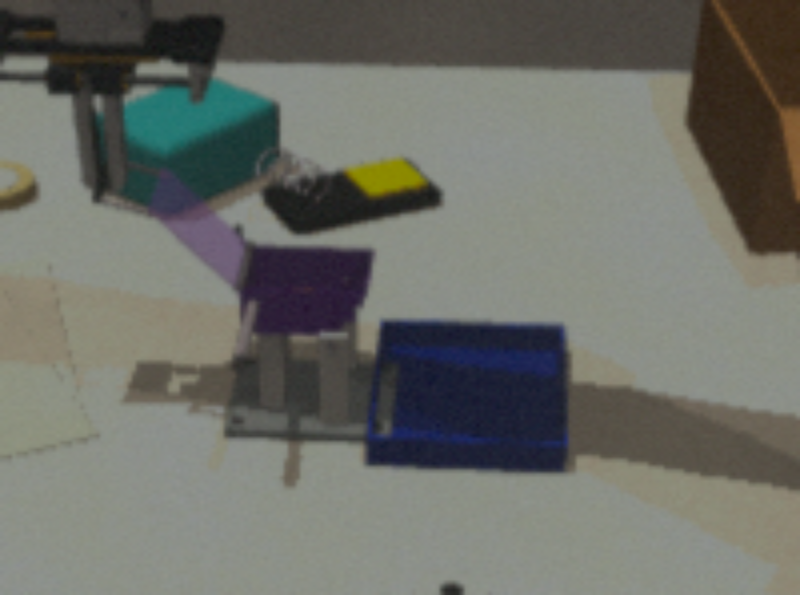

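The lid is swung back (pane at about (205, 215), bar in the fingers at about (105, 190)). I'll release it, retreat and locate the tip bar.

Run:
```python
from h import *
np.set_printoptions(precision=4,suppress=True)
robot.gripper_to(.030)
p=np.array(readout.get_ee_pos());robot.move_linear(p+[0,0,.1],velocity=.15)
x,z=tipbar(0)
robot.move_linear(W(x,.107,.3),velocity=.25)
robot.move_linear(W(x,.30,.3),velocity=.3)
im,d=grab_frame("side");t1=tip_of("side","purple_tip_bar")[0]
im2,d2=grab_frame("top");t2=tip_of("top","purple_tip_bar")[0]
print(t1["pixel"],t1["p"],t2["pixel"],t2["p"],tri(("top",t2["pixel"]),("side",t1["pixel"])),atz("top",t2["pixel"],.13),atz("side",t1["pixel"],.13))
for n,dd in(("side",d),("top",d2)):
  P=pts(n,dd,np.argwhere(dd>0))
  m=(P[:,2]>.118)&(P[:,2]<.145)&(abs(P[:,0]-.548)<.03)&(P[:,1]>-.215)&(P[:,1]<-.12);Q=P[m]
  print(n,len(Q),np.median(Q,0),Q.min(0),Q.max(0),np.polyfit(Q[:,1],Q[:,0],1))
  m=(P[:,2]>.2)&(abs(P[:,1]+.268)<.05)&(P[:,0]>.55)&(P[:,0]<.7);print("lidbar",m.sum(),P[m].mean(0),P[m].max(0))
a=cv2.resize(im[60:230,200:370],None,fx=3.5,fy=3.5);b=cv2.resize(im2[140:310,300:470],None,fx=2,fy=3.5)
cv2.imwrite("pics/g3.png",np.hstack([a[:,:450],b])[...,::-1][:600]);print(readout.get_time())
```

```text
[159.5, 257.7] 0.7 [193.6, 344.6] 0.71 [ 0.55   -0.164   0.1307] [ 0.5495 -0.1641  0.13  ] [ 0.5506 -0.165   0.13  ]
side 58 [ 0.5427 -0.172   0.1344] [ 0.5386 -0.2143  0.1264] [ 0.5483 -0.1385  0.14  ] [0.0162 0.5458]
lidbar 47 [ 0.6115 -0.2584  0.2097] [ 0.6587 -0.2261  0.2278]
top 104 [ 0.5451 -0.1825  0.1355] [ 0.5408 -0.2147  0.1278] [ 0.5507 -0.1426  0.1431] [-0.0166  0.5424]
lidbar 400 [ 0.6267 -0.2687  0.2155] [ 0.6613 -0.2328  0.2317]
19.7167
```

View pics/g3.png

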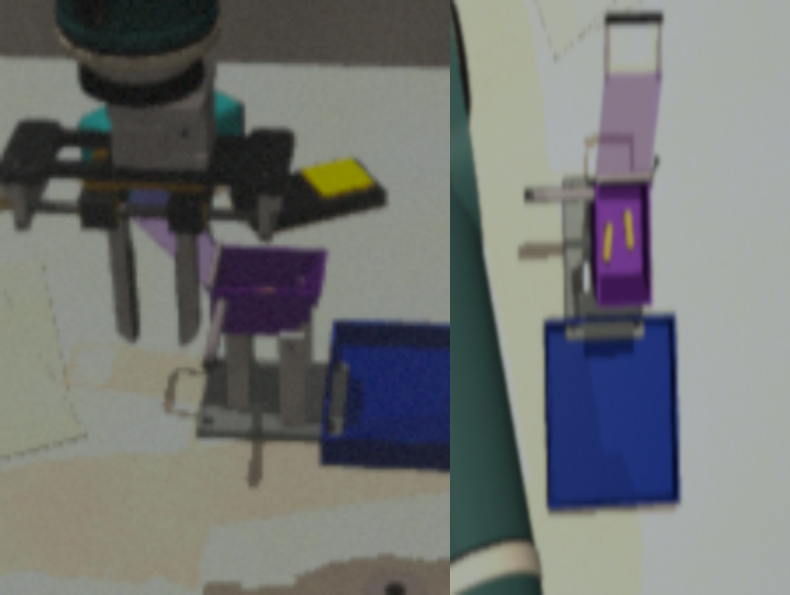

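The lid stays back by itself, and both spacers lie in the case (top crop, about (608, 240) and (629, 230)). The tip bar is at x ≈ 0.545, running out to y ≈ -0.14, so I'll grip it at y ≈ -0.165.

Run:
```python
from h import *
np.set_printoptions(precision=4,suppress=True)
b=np.array([.5455,-.165,.133])
robot.move_linear([b[0],b[1],.3],velocity=.25)
robot.gripper_to(.04)
print(robot.move_linear(b,velocity=.1,threshold=8),readout.get_ee_pos(),F())
robot.gripper_to(0);robot.pause(.15)
print(readout.get_opening(),readout.get_grasp_force(),F(),readout.get_ee_pos())
for _ in range(2):
    b=b+SX*np.clip(F()[0]/8000,-.002,.002);robot.move_linear(b,velocity=.02);robot.pause(.1);print(b,F(),readout.get_ee_pos())
np.save("b.npy",b);print(readout.get_time())
```

```text
False [ 0.5457 -0.1651  0.1335] [-0.1983  0.1341 -0.3682]
0.008838540110128428 30.006100237369537 [-5.7971  1.0003  4.1528] [ 0.5451 -0.165   0.133 ]
[ 0.5448 -0.165   0.133 ] [0.7221 0.2661 0.525 ] [ 0.545 -0.165  0.133]
[ 0.5449 -0.165   0.133 ] [1.2131 0.1352 0.2731] [ 0.545 -0.165  0.133]
24.325
```

Run:
```python
from h import *
b=np.load("b.npy")
print(arc(b,tipbar,np.arange(.1,1.85,.1),0,v=.05,cen=(0,.1)),readout.get_time())
```

```text
0.10 fr 3.05 ft 2.33 off 0.30 g 9.1
0.20 fr 2.93 ft 2.58 off 0.60 g 8.9
0.30 fr 3.84 ft 2.38 off 0.98 g 8.9
0.40 fr 3.73 ft 3.35 off 1.35 g 9.2
0.50 fr 4.51 ft 2.57 off 1.80 g 8.8
0.60 fr 6.27 ft 2.71 off 2.43 g 9.1
0.70 fr 6.06 ft 2.15 off 3.04 g 9.0
0.80 fr 6.80 ft 0.58 off 3.72 g 9.4
0.90 fr 7.03 ft 1.28 off 4.42 g 9.0
1.00 fr 4.83 ft 1.44 off 4.90 g 9.0
1.10 fr 5.89 ft 1.69 off 5.49 g 8.9
1.20 fr 5.58 ft 0.70 off 6.05 g 8.9
1.30 fr 4.56 ft -0.57 off 6.51 g 9.0
1.40 fr 0.57 ft -0.13 off 6.56 g 9.0
1.50 fr 0.16 ft -0.63 off 6.58 g 9.1
1.60 fr -2.23 ft -0.75 off 6.36 g 8.9
1.70 fr -2.30 ft -0.39 off 6.13 g 8.8
1.80 fr 0.89 ft 10.10 off 6.22 g 8.8
(np.float64(0.00621608003605159), array([ 0.43813202, -0.16256348,  0.1593293 ])) 29.5833
```

Run:
```python
from h import *
robot.gripper_to(.035)
p=np.array(readout.get_ee_pos());robot.move_linear(p+[0,0,.12],velocity=.15)
robot.move_linear([.45,.05,.3],velocity=.3)
im,d=grab_frame("side");im2,d2=grab_frame("top")
for n in("side","top"): print(n,[(np.round(r["pixel"]),round(r["p"],2)) for r in recognise(n,"spacer_a")])
a=cv2.resize(im[60:230,200:370],None,fx=3.5,fy=3.5);b=cv2.resize(im2[140:310,300:470],None,fx=2,fy=3.5)
cv2.imwrite("pics/g4.png",np.hstack([a[:,:450],b])[...,::-1][:600]);print(readout.get_time())
```

```text
side []
top [(array([218., 202.]), 0.65)]
32.2
```

View pics/g4.png

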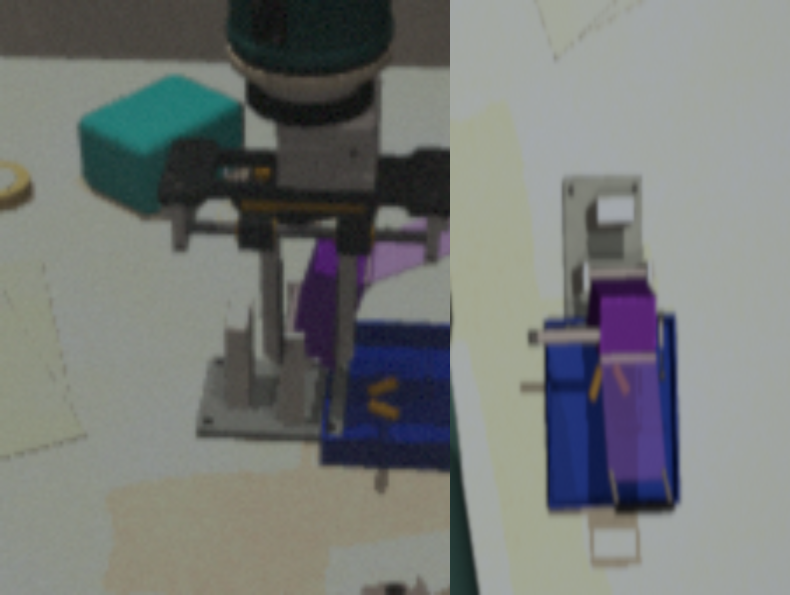

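Both spacers lie in the tray (side crop, about (383, 385) and (383, 410)). The case is right over with its lid back, and the robot is clear of everything, so I'm handing in.

```bash
python3 -c "
from h import *
print(robot.sign_off())"
```

```text
the job is handed in; nothing more can be done
None
```

The job is handed in at about 32 s: the purple lid was swung fully back and stayed there, then the case was tipped right over and both brass spacers fell into the blue tray; the orange case was not touched.

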